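# Close a casting-frame joint and trace it with a stylus

## Robot

A 7-joint arm with a two-finger parallel gripper is mounted at the origin on the work surface; the furniture and walls round the work are solid. World frame = base frame: x ahead of the robot, y to its left, z up, the work surface at z = 0. Lengths are in m, angles in rad, forces in N, time in s.
With the tool pointing down it reaches from about 0.35 to 0.9 m from the base axis. Payload 8.1 kg.
Tool frame: the origin (TCP) lies midway between the tips of the shut fingers; the grasp point (between the pads) lies 19 mm behind it; z points along the fingers, x is the direction in which the jaws open and shut, and the axes are right-handed (so a half turn about z gives the same grasp; the last joint's range is limited). The gripper opens to 92 mm and grips with 3 to 60 N. Pads are 19 mm wide; open, the fingers measure 130 mm over their backs; the gripper's body (75 mm by 190 mm) begins 47 mm behind the grasp point.
Start: joints at [-1.453, 0.434, 0.025, 1.573, -0.012, 1.134, -0.075], TCP at [0.137, 0.61, 0.227] pointing down, gripper open.
Joint ranges: [-2.62, 2.62], [-0.44, 2.09], [-1.27, 1.32], [0.08, 2.57], [-1.32, 4.46], [0.12, 2], [-2.74, 2.74]. Speed limits (rad/s): [2.22, 2.22, 3.01, 3.01, 3.14, 3.14, 3.14].

## Interface

Orientations are given as a rotation vector (axis times angle).
In Python, from cell import arm gives the robot as it stands. The module is installed in compiled form; this text tells all that it offers.
- The arm moves only by the tool play_rows, never from a script. Its argument "motion" is a list of rows, each a list of 7 numbers: the gripper's target within -1 to 1 (fully open at 1, half-way at 0, shut at -1), then the shift along the tool's x, y, z in mm, then the turn, a rotation vector about the tool's x, y, z in rad. In form: [[claw, tx, ty, tz, ax, ay, az], ...]. A call has 1 to 10 rows; each row is the pose to reach, as a shift and turn from the pose measured when the call began, along the tool's axes at that moment; what a row does not reach only later rows make up. A row lasts 1/10 s, in which the tool goes at most 50 mm and 8.59 degrees, less where a joint would pass 70% of its speed; a pose out of reach is approached as far as the arm can. A call with a gripper value outside its range is refused whole. The fingers move at their own pace and stop on an object; "force" is the grip in N (left out, the last holds). Time passes only in rows, so rows that repeat a pose let the fingers close. It gives the time, the measured TCP pose, the force and the opening at its end, in the units of the state.
- arm.observe(): the state, without advancing time (a new reading comes with each control period).
- arm.get_image(name): name is "side" or "top" or "wrist"; returns a dict with "img" (400x640x3 uint8, blue, green, red), "depth" (400x640 float32, m along the optical axis (not along the pixel's ray), 0 where there is no reading), "K" (3x3 intrinsics, pixels), "rvec" (rotation vector, rad) and "tvec" (3), from world to camera coordinates, as OpenCV has them. Camera axes: x right, y down, z forward; pixel columns grow to the right and rows downward; lengths in m; the calibration is good to about 2 mm. A picture is of the moment at which its call begins.
- arm.sign_off(): hands the job in, once; it reports no verdict.
Trained networks look in a picture, given as the dict that the camera call returned (one of the last four; its "shot" number tells which), for a name from the list of things; names that differ only in an ending like _2 or _b are one class to them, and where a whole thing is asked for, a point or a joint stands for the part that bears it (a point fixed in the world has none). Each returns a list of dicts, best first, with "score" (0 to 1); they miss things now and then, are a little off and sometimes report something else, mostly with a low value. They report only what shows in the picture. A call takes as long as a camera call.
- arm.look_for(picture, query): "box" ([left, top, width, height] as shares, 0 to 1, of the picture: columns of its width, rows of its height, round what is visible of it).
The state is a dict: "clock": time; "joints": joint angles; "dq": joint speeds; "joint_efforts": joint torques, N m; "position": TCP position; "ee_rot": TCP orientation; "force": force on the tool from outside, world axes, zero at the start; "ft_torque": the same for the moment, N m; "width": opening from 0.0 (shut) to 1.0 (fully open).
Only numpy, scipy, OpenCV 4.12 (cv2) and the standard library are available. Lean on these libraries where they do the work, as an engineer would, in place of code of your own. Each camera call takes 0.05 s, during which the arm holds its last target. There are 200 camera calls.

## Task

Push the loose wooden strip square and flush into the corner of the casting frame, against both fixed boards. Then check the joint between the strip and the long board: take the blue ball stylus from its rest and guide its ball slowly, a few centimetres a second, along the joint in one pass from the corner end to the open end, keeping it in the angle between the strip's top and the long board. Lay the stylus back in the notches of its rest, and do not disturb the two unfired cups.

Things in the scene. Friction and masses are not known exactly. Their poses are not given: they have to be found in the camera images.
- frame: Corner of a casting frame, fixed to the bench: two orange-brown boards 18 mm thick, 42 mm high, in an L. Origin at the inner corner, at bench height. Long board's inner face: plane x = 0, from y = 0 (corner end) to y = 160 mm (open end). End board's inner face: plane y = 0, along -x for 100 mm. The strip belongs at x < 0, y > 0; seated, its origin is at x = -15, y = 90.
- joint_start (a point): Point of the joint at the corner end, where the tracing pass begins: on the long board's inner face, 28 mm up (the strip's top), 18 mm from the end board. A ball lying in the joint has its centre 4 mm out from the face (-x of the frame) and 4 mm higher.
- joint_end (a point): Point of the joint near its open end, where the pass finishes: same face and height, 146 mm from the end board. The joint is straight between the two points.
- strip: Loose sawn pale wooden strip, 30 mm (x) by 180 mm (y) by 28 mm high, 0.15 kg; origin at the centre of its underside, long axis y. It is alike when turned by half a turn. Seated, it juts 20 mm past the open end of the long board.
- stylus: Cranked ball stylus: a square blue handle 110 mm long (along x, from -55 to +55) and 16 by 16 mm in section, with a brass ferrule and a thin steel stem at its +x end that turns straight down. Origin at the middle of the handle; grasp there from above, across y. It starts in its rest, 83 mm above the bench.
- stylus_tip (a point): Centre of the 8 mm steel ball at the lower end of the stylus's stem: 70 mm ahead of the handle's middle (+x of the stylus) and 55 mm below it.
- rest: Dark wooden rest fixed to the bench, foot 100 by 56 by 10 mm, with two uprights 10 mm thick at x = -36 and +36 mm, each with a flaring notch open at the top: floor 75 mm above the bench, 21 mm wide there, 34 mm at the top, 90 mm up. Origin at the centre of its underside; the handle lies along its x, its middle over the origin, 83 mm up.
- cup_a: Unfired clay-grey cup with a bare rim, 69 mm across and 68 mm high; origin at the centre of its underside. A bystander.
- cup_b: Unfired clay-grey waisted cup, 66 mm across and 76 mm high; origin at the centre of its underside. A bystander.

How it is judged:
On the way, in this order (a step that is already met when the one before it is completed fails the run):
1. the strip lies flush against both boards (gap under 3.5 mm to each, square within 0.03 rad) (x of strip in the frame of frame above -0.0185 m and y of strip in the frame of frame below 0.0935 m and z of strip in the frame of frame below 0.006 m and angle between the y axis of strip and the y axis of frame, either way round below 0.03 rad), for 0.3 s.
2. the stylus ball is at the joint at the corner end (18 mm from the end board, within 6.5 mm; at most 11 mm out from the long board's face, centre no more than 40 mm above the bench) (y of stylus_tip in the frame of frame between 0.0115 and 0.0245 m and x of stylus_tip in the frame of frame between -0.011 and 0.002 m and z of stylus_tip in the frame of frame between 0.025 and 0.04 m), for 0.15 s.
3. the stylus ball is at the joint 34 mm along from the end board (34 mm from the end board, within 6.5 mm; at most 11 mm out from the long board's face, centre no more than 40 mm above the bench) (y of stylus_tip in the frame of frame between 0.0275 and 0.0405 m and x of stylus_tip in the frame of frame between -0.011 and 0.002 m and z of stylus_tip in the frame of frame between 0.025 and 0.04 m), for 0.15 s.
4. the stylus ball is at the joint 50 mm along from the end board (50 mm from the end board, within 6.5 mm; at most 11 mm out from the long board's face, centre no more than 40 mm above the bench) (y of stylus_tip in the frame of frame between 0.0435 and 0.0565 m and x of stylus_tip in the frame of frame between -0.011 and 0.002 m and z of stylus_tip in the frame of frame between 0.025 and 0.04 m), for 0.15 s.
5. the stylus ball is at the joint 66 mm along from the end board (66 mm from the end board, within 6.5 mm; at most 11 mm out from the long board's face, centre no more than 40 mm above the bench) (y of stylus_tip in the frame of frame between 0.0595 and 0.0725 m and x of stylus_tip in the frame of frame between -0.011 and 0.002 m and z of stylus_tip in the frame of frame between 0.025 and 0.04 m), for 0.15 s.
6. the stylus ball is at the joint 82 mm along from the end board (82 mm from the end board, within 6.5 mm; at most 11 mm out from the long board's face, centre no more than 40 mm above the bench) (y of stylus_tip in the frame of frame between 0.0755 and 0.0885 m and x of stylus_tip in the frame of frame between -0.011 and 0.002 m and z of stylus_tip in the frame of frame between 0.025 and 0.04 m), for 0.15 s.
7. the stylus ball is at the joint 98 mm along from the end board (98 mm from the end board, within 6.5 mm; at most 11 mm out from the long board's face, centre no more than 40 mm above the bench) (y of stylus_tip in the frame of frame between 0.0915 and 0.1045 m and x of stylus_tip in the frame of frame between -0.011 and 0.002 m and z of stylus_tip in the frame of frame between 0.025 and 0.04 m), for 0.15 s.
8. the stylus ball is at the joint 114 mm along from the end board (114 mm from the end board, within 6.5 mm; at most 11 mm out from the long board's face, centre no more than 40 mm above the bench) (y of stylus_tip in the frame of frame between 0.1075 and 0.1205 m and x of stylus_tip in the frame of frame between -0.011 and 0.002 m and z of stylus_tip in the frame of frame between 0.025 and 0.04 m), for 0.15 s.
9. the stylus ball is at the joint 130 mm along from the end board (130 mm from the end board, within 6.5 mm; at most 11 mm out from the long board's face, centre no more than 40 mm above the bench) (y of stylus_tip in the frame of frame between 0.1235 and 0.1365 m and x of stylus_tip in the frame of frame between -0.011 and 0.002 m and z of stylus_tip in the frame of frame between 0.025 and 0.04 m), for 0.15 s.
10. the stylus ball is at the joint at the open end (146 mm from the end board, within 6.5 mm; at most 11 mm out from the long board's face, centre no more than 40 mm above the bench) (y of stylus_tip in the frame of frame between 0.1395 and 0.1525 m and x of stylus_tip in the frame of frame between -0.011 and 0.002 m and z of stylus_tip in the frame of frame between 0.025 and 0.04 m), for 0.15 s.
At the end, for the whole second after the job is handed in: The strip is still flush in the corner (under 3.5 mm gap to each board, square within 0.03 rad); the stylus lies still in both notches of its rest (handle's middle within 20 mm lengthways and 8 mm sideways of the rest's middle, 78 to 89 mm above the bench, along the rest within 0.12 rad) (all of step 1 and x of stylus in the frame of rest between -0.02 and 0.02 m and y of stylus in the frame of rest between -0.008 and 0.008 m and z of stylus in the frame of rest between 0.078 and 0.089 m and angle between the x axis of stylus and the x axis of rest, either way round below 0.12 rad and linear speed of each of stylus, strip below 0.02 m/s); the robot touches nothing.
It fails at once if an unfired cup is moved by more than 20 mm (distance of any of cup_a, cup_b from where it was at the start of the episode above 0.02 m).
It also fails if it takes over 72 s, if anything falls off the work surface, if the arm or the gripper's body presses on something with over 40 N, if the wrist force passes 120 N, or if a joint passes its speed limit or range.

## Working session

There is one attempt and no reset: what is moved stays moved. The work goes in short steps, Python scripts to look and compute and a tool call to move; the robot and the scene stay as the last step left them, time stands still between calls to the robot, and variables do not carry over. Pictures are saved under pics/ and viewed, on a budget of 10 in all, crops included, one or two more only if the job needs it, and the job is handed in when it is done.

Besides the shell and the picture viewer there is one more tool, called after ">>>" as name(argument=value, ...), one argument or row to a line, values as JSON. play_rows: Moves the arm, as the interface text tells. Its arguments: {"type":"object","properties":{"motion":{"type":"array"},"force":{"type":"number"}},"required":["motion"]}

```bash
mkdir -p pics; cat > h.py <<'E'
import numpy as np, cv2
from cell import arm
from scipy.spatial.transform import Rotation as R
def cloud(p):
    d=p["depth"]; K=p["K"]; v,u=np.indices(d.shape)
    c=np.stack([(u-K[0,2])*d/K[0,0],(v-K[1,2])*d/K[1,1],d],-1)
    Rm=cv2.Rodrigues(np.array(p["rvec"],float))[0]
    w=(c-np.ravel(p["tvec"]))@Rm
    w[d<=0]=np.nan
    return w
def rel(pos,rot=None):
    "tool-axes shift mm (and rotvec) to reach world pos / Rotation"
    s=arm.observe(); T=R.from_rotvec(s["ee_rot"])
    out=T.inv().apply(np.array(pos)-s["position"])*1000
    return out.round(1), None if rot is None else (T.inv()*rot).as_rotvec().round(4)
E
python3 - <<'E'
from h import *
s=arm.observe(); print({k:np.round(v,3) for k,v in s.items()})
print(R.from_rotvec(s["ee_rot"]).as_matrix().round(3))
for n in("top","side"):
    p=arm.get_image(n); cv2.imwrite(f"pics/{n}0.png",p["img"])
    np.savez(f"{n}0.npz",w=cloud(p),img=p["img"])
    for q in("frame","strip","stylus","rest","cup_a"):
        print(n,q,[(round(r["score"],2),(np.array(r["box"])*[640,400,640,400]).round().tolist()) for r in arm.look_for(p,q)[:3]])
E
```

```text
{'clock': np.float64(0.0), 'joints': array([-1.453,  0.435,  0.025,  1.574, -0.012,  1.134, -0.075]), 'dq': array([ 0.   , -0.002, -0.001,  0.   , -0.   , -0.001, -0.   ]), 'joint_efforts': array([ 1.0000e-03, -6.6788e+01,  9.8600e-01, -3.1444e+01, -6.0000e-02,
        4.3000e-02,  0.0000e+00]), 'position': array([0.137, 0.609, 0.226]), 'ee_rot': array([ 2.452e+00,  1.962e+00, -2.000e-03]), 'force': array([ 0.657,  0.359, -0.234]), 'ft_torque': array([ 0.015, -0.04 , -0.006]), 'width': np.float64(0.997)}
[[ 0.219  0.976 -0.   ]
 [ 0.976 -0.219 -0.002]
 [-0.002  0.    -1.   ]]
top frame [(0.94, [397.0, 199.0, 63.0, 55.0]), (0.59, [369.0, 204.0, 63.0, 39.0])]
top strip []
top stylus [(0.82, [248.0, 177.0, 26.0, 42.0]), (0.46, [393.0, 199.0, 69.0, 57.0])]
top rest [(0.71, [250.0, 181.0, 30.0, 41.0])]
top cup_a [(0.85, [169.0, 173.0, 31.0, 23.0]), (0.73, [177.0, 218.0, 32.0, 16.0])]
side frame [(0.89, [299.0, 137.0, 52.0, 39.0])]
side strip [(0.96, [305.0, 149.0, 34.0, 42.0])]
side stylus [(0.63, [285.0, 234.0, 47.0, 20.0]), (0.52, [276.0, 312.0, 32.0, 41.0])]
side rest []
side cup_a [(0.87, [275.0, 312.0, 31.0, 43.0]), (0.8, [332.0, 298.0, 31.0, 44.0])]
```

```bash
python3 - <<'E'
from h import *
for n,(x0,x1,y0,y1) in {"top":(150,480,120,300),"side":(220,420,110,370)}.items():
    z=np.load(f"{n}0.npz"); i=z["img"][y0:y1,x0:x1]
    f=2.4 if n=="top" else 2.3
    cv2.imwrite(f"pics/{n}1.png",cv2.resize(i,None,fx=f,fy=f,interpolation=cv2.INTER_CUBIC))
    w=z["w"]
    for (u,v) in ([(430,210),(400,230),(262,200),(185,180),(190,225)] if n=="top" else [(322,150),(322,170),(305,245),(290,330),(347,320)]): print(n,u,v,w[v,u].round(3))
E
```

```text
top 430 210 [ 0.476 -0.272  0.044]
top 400 230 [ 0.421 -0.198  0.   ]
top 262 200 [0.485 0.188 0.087]
top 185 180 [0.545 0.419 0.016]
top 190 225 [0.417 0.4   0.005]
side 322 150 [ 0.432 -0.321 -0.001]
side 322 170 [ 0.439 -0.167  0.031]
side 305 245 [0.498 0.199 0.087]
side 290 330 [0.535 0.385 0.02 ]
side 347 320 [0.41  0.359 0.011]
```

View pics/top1.png

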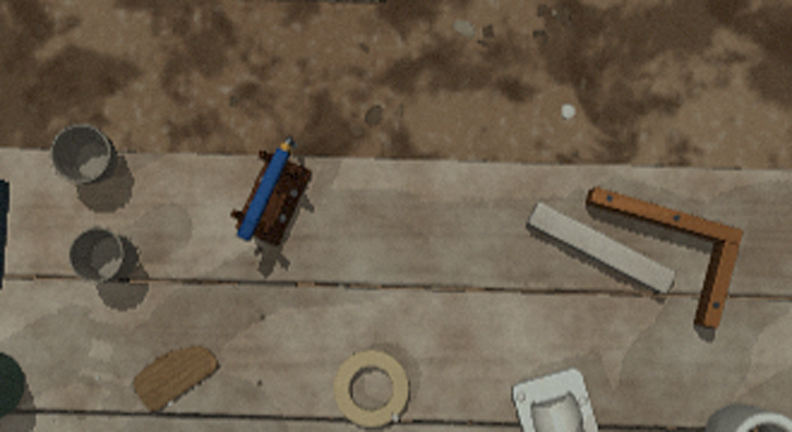

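View pics/side1.png

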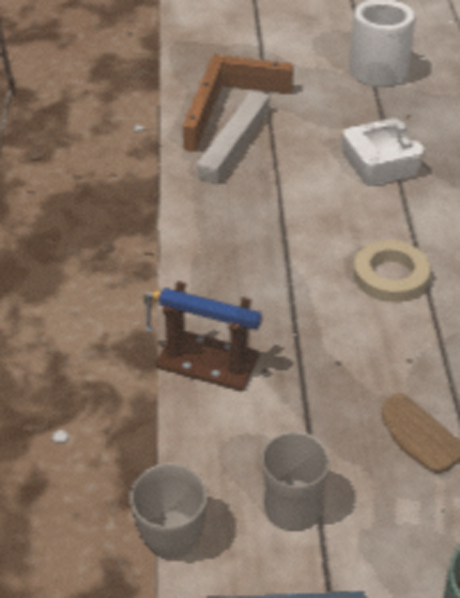

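```bash
cat > fit.py <<'E'
from h import *
def rect(P):
    (c,wh,a)=cv2.minAreaRect((P*1000).astype(np.float32)); 
    if wh[0]<wh[1]: wh=wh[::-1]; a+=90
    return np.round(c,1),np.round(wh,1),round((a+90)%180-90,2)
def biggest(m):
    n,l,st,_=cv2.connectedComponentsWithStats(m.astype(np.uint8),connectivity=8)
    return l==1+np.argmax(st[1:,4])
def analyse(w,img,name):
    hsv=cv2.cvtColor(img,cv2.COLOR_BGR2HSV); x,y,z=w[...,0],w[...,1],w[...,2]
    reg=(x>.3)&(x<.62)&(y>-.4)&(y<0)
    f=reg&(z>.037)&(z<.048)&(hsv[...,1]>110)
    s=biggest(reg&(z>.022)&(z<.034)&(hsv[...,1]<110))
    h=biggest((z>.08)&(z<.1)&(hsv[...,0]>95)&(hsv[...,0]<130)&(hsv[...,1]>120)&(abs(y-.2)<.15))
    print(name,"strip",rect(w[s][:,:2]),s.sum(),np.nanmedian(z[s]).round(4))
    print(name,"handle",rect(w[h][:,:2]),h.sum(),np.nanmedian(z[h]).round(4))
    F=w[f][:,:2]; print("frame n",len(F),np.median(z[f]).round(4))
    return F
if __name__=="__main__":
    from scipy.optimize import least_squares
    for n in("top","side"):
        z=np.load(f"{n}0.npz"); F=analyse(z["w"],z["img"],n)
        def L(p):  # signed distance outside of L shape in frame coords
            c,s=np.cos(p[2]),np.sin(p[2]); q=(F-p[:2])@np.array([[c,-s],[s,c]])
            def sd(lo,hi):
                d=np.maximum(lo-q,q-hi); return np.linalg.norm(np.maximum(d,0),axis=1)
            return np.minimum(sd(np.array([0,-.018]),np.array([.018,.160])),sd(np.array([-.1,-.018]),np.array([.018,0])))
        best=min((least_squares(L,[.46+dx,-.3+dy,-a]) for a in(.1,.3,.5) for dx in(-.02,.02) for dy in (-.02,.02)),key=lambda r:r.cost)
        print(n,"frame",best.x.round(4),"rms mm",np.sqrt(2*best.cost/len(F))*1e3, "long+end hull",rect(F))
        for c in cv2.convexHull((F*1000).astype(np.float32)).reshape(-1,2)[::3]: print(c.round(),end=" ")
E
python3 fit.py
```

```text
top strip (array([ 438.7, -194. ]), array([179.5,  29.6]), 63.98) 675 0.0277
top handle (array([484.1, 194.5]), array([106. ,  16.3]), -21.57) 233 0.0906
frame n 638 0.0417
top frame [ 0.4501 -0.3315 -0.2598] rms mm 0.03307756988132825 long+end hull (array([ 429.1, -253. ]), array([177.8, 117.5]), 75.1)
[ 507. -184.] [ 491. -179.] [ 351. -322.] [ 398. -336.] [ 490. -253.] side strip (array([ 437.6, -194.9]), array([187.3,  31.2]), 63.7) 371 0.0289
side handle (array([483.9, 196.7]), array([101.3,  13.6]), -22.77) 162 0.0914
frame n 281 0.0432
side frame [ 0.4501 -0.33   -0.2523] rms mm 0.3367171887363721 long+end hull (array([ 457.8, -278.2]), array([205.2, 100.7]), 45.72)
[ 505. -181.] [ 358. -308.] [ 382. -336.] [ 460. -348.] [ 492. -243.]
```

>>> play_rows(
  motion=[
    [1,-319,362,0,0,0,0],
    [1,-319,362,0,0,0,0],
    [1,-319,362,0,0,0,0],
    [1,-319,362,0,0,0,0],
    [1,-319,362,0,0,0,0],
    [1,-319,362,0,0,0,0],
    [1,-319,362,0,0,0,0],
    [1,-319,362,0,0,0,0],
    [1,-319,362,0,0,0,0],
    [1,-319,362,0,0,0,0],
  ],
)

```text
clock: 1.6
position: [0.4221, 0.2158, 0.2272]
ee_rot: [2.455, 1.958, 0.001]
force: [-0.1, 0.5, -0.5]
width: 0.999
```

```bash
cat >> h.py <<'E'
FO=np.array([.4501,-.3312]); FY=-.2598
def f2w(x,y,z): return np.r_[FO+R.from_euler('z',FY).as_matrix()[:2,:2]@[x,y],z]
def w2f(p): return np.r_[R.from_euler('z',-FY).as_matrix()[:2,:2]@(np.array(p[:2])-FO),p[2]]
def down(yaw): # tool x along world yaw, z down
    return R.from_euler('z',yaw)*R.from_euler('x',np.pi)
def st():
    s=arm.observe(); print("t",round(s["clock"],2),"w",np.round(s["position"],4),"f",w2f(s["position"]).round(4),"F",np.round(s["force"],1),"wid",round(s["width"],3))
E
python3 - <<'E'
from h import *
st(); print(arm.observe()["joints"].round(3))
r=down(FY+np.pi/2)
print(rel(f2w(-.115,.125,.15),r), rel(f2w(-.115,.125,.012),r))
E
```

```text
t 1.6 w [0.4221 0.2158 0.2272] f [-0.1676  0.5214  0.2272] F [-0.1  0.5 -0.5] wid 0.999
[-0.794  0.184  0.245  1.943 -0.051  1.02   0.82 ]
(array([-398.1,   38.4,   77.2]), array([ 0.0011, -0.0001,  0.0356])) (array([-398.1,   38.2,  215.2]), array([ 0.0011, -0.0001,  0.0356]))
```

>>> play_rows(
  motion=[
    [1,-398,38,0,0,0,0.036],
    [1,-398,38,0,0,0,0.036],
    [1,-398,38,0,0,0,0.036],
    [1,-398,38,0,0,0,0.036],
    [1,-398,38,0,0,0,0.036],
    [1,-398,38,50,0,0,0.036],
    [1,-398,38,90,0,0,0.036],
    [1,-398,38,130,0,0,0.036],
    [1,-398,38,170,0,0,0.036],
    [1,-398,38,205,0,0,0.036],
  ],
)

```text
clock: 2.6
position: [0.3722, -0.1776, 0.0466]
ee_rot: [2.489, 1.91, 0.003]
force: [2.1, 1.2, 0.2]
width: 1.003
```

```bash
python3 - <<'E'
from h import *
st()
r=down(FY+np.pi/2)
print(rel(f2w(-.115,.125,.013),r), rel(f2w(-.050,.125,.013),r))
E
```

```text
t 2.6 w [ 0.3722 -0.1776  0.0466] f [-0.1148  0.1285  0.0466] F [2.1 1.2 0.2] wid 1.003
(array([-3.4, -0.3, 33.6]), array([ 0.0044,  0.0012, -0.0019])) (array([-3.3, 64.7, 33.9]), array([ 0.0044,  0.0012, -0.0019]))
```

>>> play_rows(
  motion=[
    [1,-3,0,20,0.004,0,0],
    [1,-3,0,33,0.004,0,0],
    [1,-3,10,34,0.004,0,0],
    [1,-3,20,34,0.004,0,0],
    [1,-3,28,34,0.004,0,0],
    [1,-3,36,34,0.004,0,0],
    [1,-3,44,34,0.004,0,0],
    [1,-3,52,34,0.004,0,0],
    [1,-3,60,34,0.004,0,0],
    [1,-3,66,34,0.004,0,0],
  ],
)

```text
clock: 3.6
position: [0.4358, -0.1976, 0.0129]
ee_rot: [2.491, 1.913, -0.001]
force: [-1.9, 0.6, 1.1]
width: 0.999
```

```bash
cat >> h.py <<'E'
def strip(n="top"):
    from fit import rect,biggest
    p=arm.get_image(n); w=cloud(p); hsv=cv2.cvtColor(p["img"],cv2.COLOR_BGR2HSV)
    x,y,z=np.moveaxis(w,-1,0)
    s=biggest((x>.3)&(x<.62)&(y>-.4)&(y<0)&(z>.022)&(z<.034)&(hsv[...,1]<110))
    c,wh,a=rect(w[s][:,:2]); print(n,"strip f",(w2f(np.r_[c/1e3,0])*1e3).round(1),wh,"ang",round(a-90-np.degrees(FY),2))
    return p
E
python3 - <<'E'
from h import *
st()
p=strip("top"); strip("side")
cv2.imwrite("pics/a.png",cv2.resize(p["img"][150:290,330:500],None,fx=4,fy=4))
E
```

```text
t 3.6 w [ 0.4358 -0.1976  0.0129] f [-0.0481  0.1254  0.0129] F [-1.9  0.6  1.1] wid 0.999
top strip f [-27.3 151.1   0. ] [24.7 18.9] ang -0.34
side strip f [-32.7 183.7   0. ] [81.5 50.3] ang -0.19
```

View pics/a.png

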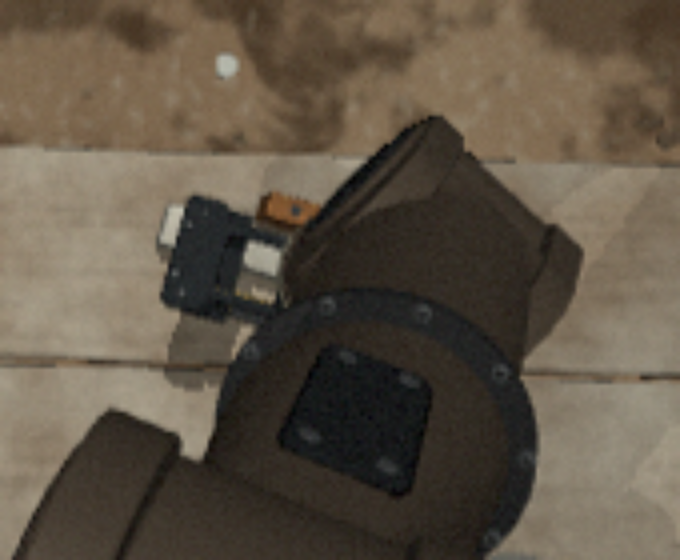

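>>> play_rows(
  motion=[
    [1,0,-8,0,0,0,0],
    [1,0,-8,-45,0,0,0],
    [0,40,0,-75,0,0,0],
    [-1,90,20,-75,0,0,0],
    [-1,135,28,-75,0,0,0],
    [-1,155,28,-75,0,0,0],
    [-1,155,28,-75,0,0,0],
    [-1,155,28,-75,0,0,0],
  ],
)

```text
clock: 4.5
position: [0.5025, -0.0553, 0.0875]
ee_rot: [2.49, 1.913, -0.002]
force: [-0.2, -0.2, -0.2]
width: 0.528
```

```bash
python3 - <<'E'
from h import *
st()
p=strip("top"); strip("side")
r=down(FY+np.pi/2)
print(rel(f2w(-.018,.275,.014),r), rel(f2w(-.018,.204,.014),r))
E
```

```text
t 4.5 w [ 0.5025 -0.0553  0.0875] f [-0.0203  0.2801  0.0875] F [-0.2 -0.2 -0.2] wid 0.528
top strip f [-21.5 103.5   0. ] [120.7  29.8] ang 0.09
side strip f [-22.9 132.1   0. ] [187.5  29.1] ang 0.51
(array([-3.6,  1.9, 73.7]), array([ 0.0009,  0.002 , -0.0034])) (array([-74.6,   2.2,  73.9]), array([ 0.0009,  0.002 , -0.0034]))
```

>>> play_rows(
  motion=[
    [-1,0,2,0,0,0,0],
    [-1,0,2,0,0,0,0],
    [-1,0,2,0,0,0,0],
    [-1,0,2,0,0,0,0],
    [-1,0,2,40,0,0,0],
    [-1,0,2,74,0,0,0],
    [-1,-10,2,74,0,0,0],
    [-1,-20,2,74,0,0,0],
    [-1,-28,2,74,0,0,0],
    [-1,-36,2,74,0,0,0],
  ],
)

```text
clock: 5.6
position: [0.4958, -0.0935, 0.0153]
ee_rot: [2.492, 1.907, 0.001]
force: [1.8, -0.3, 0.2]
width: 0.007
```

```bash
python3 - <<'E'
from h import *
st(); strip("side"); strip("top")
E
```

```text
t 5.6 w [ 0.4958 -0.0935  0.0153] f [-0.0169  0.2415  0.0153] F [ 1.8 -0.3  0.2] wid 0.007
side strip f [-33.6 206.6   0. ] [30.5  8. ] ang -4.66
top strip f [-21.9  86.3   0. ] [85.9 29.2] ang -0.02
```

>>> play_rows(
  motion=[
    [-1,-7,-3,2,0,0,0],
    [-1,-13,-3,2,0,0,0],
    [-1,-19,-3,2,0,0,0],
    [-1,-25,-3,2,0,0,0],
    [-1,-31,-3,2,0,0,0],
    [-1,-35,-3,2,0,0,0],
    [-1,-38,-3,2,0,0,0],
  ],
)

```text
clock: 6.4
position: [0.4824, -0.1301, 0.0131]
ee_rot: [2.493, 1.905, 0.001]
force: [0.4, 2.7, 2.9]
width: 0.005
```

```bash
python3 - <<'E'
from h import *
st(); strip("top")
E
```

```text
t 6.4 w [ 0.4824 -0.1301  0.0131] f [-0.0204  0.2026  0.0131] F [0.4 2.7 2.9] wid 0.005
top strip f [-25.1  40.7   0. ] [69.7 29.4] ang -0.62
```

>>> play_rows(
  motion=[
    [-1,-2,-2,0,0,0,0],
    [-1,-4,-2,0,0,0,0],
    [-1,-6,-2,0,0,0,0],
    [-1,-8,-2,0,0,0,0],
    [-1,-8,-2,0,0,0,0],
  ],
)

```text
clock: 6.95
position: [0.4784, -0.1364, 0.013]
ee_rot: [2.494, 1.907, 0.001]
force: [0.7, 6.5, 2.8]
width: 0.005
```

```bash
python3 - <<'E'
from h import *
st(); strip("top")
E
```

```text
t 6.95 w [ 0.4784 -0.1364  0.013 ] f [-0.0227  0.1955  0.013 ] F [0.7 6.5 2.8] wid 0.005
top strip f [-25.6  31.7   0. ] [64.9 28.9] ang 0.28
```

>>> play_rows(
  motion=[
    [-1,10,0,0,0,0,0],
    [-1,10,0,-45,0,0,0],
    [1,0,-30,-65,0,0,0],
    [1,-40,-60,-65,0,0,0],
    [1,-85,-66,-65,0,0,0],
    [1,-110,-66,-65,0,0,0],
    [1,-110,-66,-65,0,0,0],
    [1,-110,-66,-65,0,0,0],
    [1,-110,-66,-65,0,0,0],
    [1,-110,-66,-65,0,0,0],
  ],
)

```text
clock: 8.0
position: [0.3862, -0.224, 0.0777]
ee_rot: [2.492, 1.91, 0.001]
force: [0.8, -0.3, 0.3]
width: 0.652
```

```bash
python3 - <<'E'
from h import *
st()
p=strip("top"); strip("side")
r=down(FY+np.pi/2)
print(rel(f2w(-.085,.085,.013),r), rel(f2w(-.042,.085,.013),r))
E
```

```text
t 8.0 w [ 0.3862 -0.224   0.0777] f [-0.0893  0.0871  0.0777] F [ 0.8 -0.3  0.3] wid 0.652
top strip f [-26.1 110.6   0. ] [137.5  29.2] ang 0.33
side strip f [-29.4  88.3   0. ] [190.2  46.1] ang 0.74
(array([-1.8,  4.2, 64.8]), array([ 0.0021,  0.0005, -0.0035])) (array([-1.6, 47.2, 64.9]), array([ 0.0021,  0.0005, -0.0035]))
```

>>> play_rows(
  motion=[
    [1,-2,4,30,0.002,0,-0.003],
    [1,-2,4,64,0.002,0,-0.003],
    [1,-2,4,65,0.002,0,-0.003],
    [1,-2,14,65,0.002,0,-0.003],
    [1,-2,24,65,0.002,0,-0.003],
    [1,-2,32,65,0.002,0,-0.003],
    [1,-2,38,65,0.002,0,-0.003],
    [1,-2,43,65,0.002,0,-0.003],
    [1,-2,47,65,0.002,0,-0.003],
    [1,-2,49,65,0.002,0,-0.003],
  ],
)

```text
clock: 9.1
position: [0.4331, -0.2391, 0.013]
ee_rot: [2.491, 1.914, -0.001]
force: [-2.0, 0.0, 1.6]
width: 0.998
```

```bash
python3 - <<'E'
from h import *
st()
E
```

```text
t 9.1 w [ 0.4331 -0.2391  0.013 ] f [-0.0401  0.0847  0.013 ] F [-2.   0.   1.6] wid 0.998
```

>>> play_rows(
  motion=[
    [1,0,2,0,0,0,0],
    [1,0,3,0,0,0,0],
    [1,0,4,0,0,0,0],
    [1,0,4,0,0,0,0],
  ],
)

```text
clock: 9.5
position: [0.4333, -0.239, 0.0124]
ee_rot: [-2.487, -1.91, 0.005]
force: [-10.6, 2.1, 9.1]
width: 1.0
```

>>> play_rows(
  motion=[
    [1,0,-12,0,0,0,0],
    [1,0,-12,-40,0,0,0],
    [1,0,-12,-80,0,0,0],
    [1,40,-20,-110,0,0,0],
    [1,90,-30,-130,0,0,0],
    [1,140,-40,-150,0,0,0],
    [1,190,-50,-150,0,0,0.06],
    [1,240,-55,-150,0,0,0.116],
    [1,290,-58,-150,0,0,0.116],
    [1,320,-58,-150,0,0,0.116],
  ],
)

```text
clock: 10.5
position: [0.4608, 0.088, 0.1635]
ee_rot: [-2.592, -1.764, 0.003]
force: [0.7, -0.3, -0.8]
width: 1.002
```

```bash
cat >> h.py <<'E'
def handle(n):
    from fit import rect,biggest
    p=arm.get_image(n); w=cloud(p); hsv=cv2.cvtColor(p["img"],cv2.COLOR_BGR2HSV); z=w[...,2]
    blue=(hsv[...,0]>95)&(hsv[...,0]<130)&(hsv[...,1]>120)
    m=biggest(blue&(z>.02)); zt=np.nanpercentile(z[m],90); m&=(z>zt-.006)
    print(n,"handle",rect(w[m][:,:2]),"ztop",zt.round(4),m.sum())
    return p,w
E
python3 - <<'E'
from h import *
st()
p=strip("top"); strip("side")
cv2.imwrite("pics/b.png",cv2.resize(p["img"][150:290,330:500],None,fx=4,fy=4))
q,w=handle("wrist"); cv2.imwrite("pics/c.png",q["img"])
r=down(np.radians(68.2))
print(rel([.484,.195,.15],r), rel([.484,.195,.064],r))
E
```

```text
t 10.5 w [0.4608 0.088  0.1635] f [-0.0973  0.4079  0.1635] F [ 0.7 -0.3 -0.8] wid 1.002
top strip f [-14.1  89.2   0. ] [180.2  30.9] ang 0.42
side strip f [-15.3 136.2   0. ] [43.9 29.8] ang -3.26
wrist handle (array([482.2, 193.7]), array([107.5,  15.5]), -22.25) ztop 0.0909 2803
(array([108.4, -17.8,  13.2]), array([-0.0061, -0.0006,  0.0086])) (array([108.3, -17.2,  99.2]), array([-0.0061, -0.0006,  0.0086]))
```

View pics/c.png

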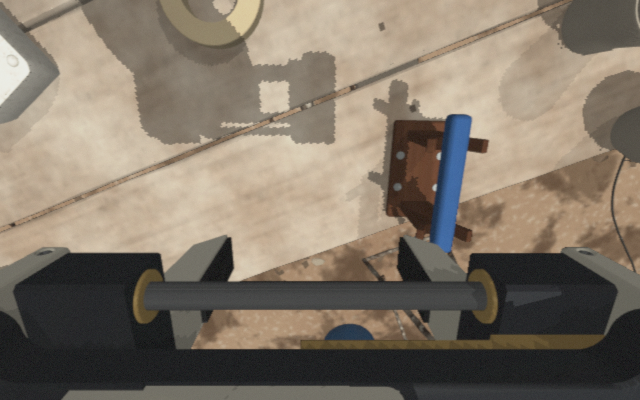

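View pics/b.png

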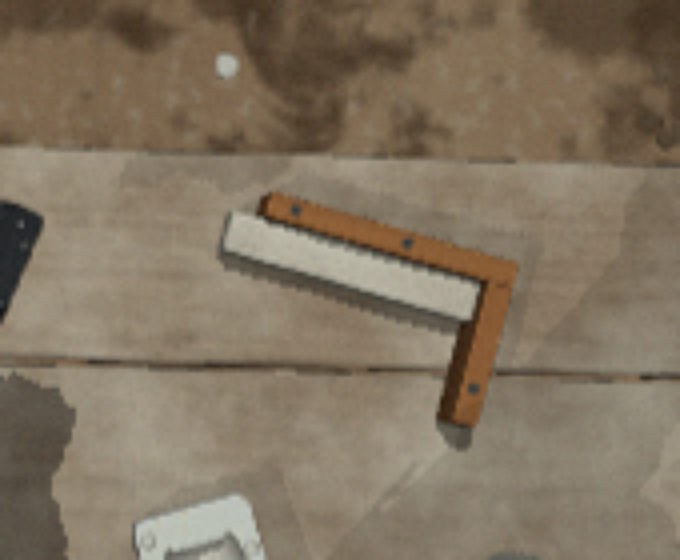

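>>> play_rows(
  motion=[
    [1,50,-9,0,-0.006,0,0.008],
    [1,95,-17,0,-0.006,0,0.008],
    [1,107,-18,13,-0.006,0,0.008],
    [1,107,-18,45,-0.006,0,0.008],
    [1,107,-18,75,-0.006,0,0.008],
    [1,107,-18,98,-0.006,0,0.008],
    [1,107,-18,99,-0.006,0,0.008],
    [1,107,-18,99,-0.006,0,0.008],
  ],
)

```text
clock: 11.45
position: [0.4829, 0.1925, 0.0644]
ee_rot: [2.602, 1.76, -0.001]
force: [0.4, 0.1, 0.4]
width: 1.001
```

```bash
python3 - <<'E'
from h import *
st()
handle("side")
r=down(np.radians(68.1))
print(rel([.4835,.195,.064],r))
E
```

```text
t 11.45 w [0.4829 0.1925 0.0644] f [-0.1028  0.5146  0.0644] F [0.4 0.1 0.4] wid 1.001
side handle (array([464.3, 226. ]), array([50.4, 13.8]), 68.72) ztop 0.0948 25
(array([ 1.8, -0.7,  1.1]), array([ 0.0007, -0.001 ,  0.0008]))
```

>>> play_rows(
  motion=[
    [0.2,2,-1,1,0,0,0],
    [-0.3,2,-1,1,0,0,0],
    [-1,2,-1,1,0,0,0],
    [-1,2,-1,1,0,0,0],
    [-1,2,-1,1,0,0,0],
    [-1,2,-1,1,0,0,0],
    [-1,2,-1,1,0,0,0],
    [-1,2,-1,1,0,0,0],
    [-1,2,-1,1,0,0,0],
    [-1,2,-1,1,0,0,0],
  ],
  force=35,
)

```text
clock: 12.5
position: [0.4833, 0.1953, 0.064]
ee_rot: [2.602, 1.76, 0.002]
force: [0.2, -1.0, -0.2]
width: 0.18
```

>>> play_rows(
  motion=[
    [-1,0,0,0,0,0,0],
    [-1,0,0,0,0,0,0],
    [-1,0,0,-15,0,0,0],
    [-1,0,0,-40,0,0,0],
    [-1,0,0,-80,0,0,0],
    [-1,-50,0,-100,0,0,0],
    [-1,-100,0,-100,0,0,0],
    [-1,-150,0,-100,0,0,0],
    [-1,-180,0,-100,0,0,0],
    [-1,-180,0,-100,0,0,0],
  ],
)

```text
clock: 13.5
position: [0.4139, 0.0241, 0.1639]
ee_rot: [-2.607, -1.752, -0.0]
force: [1.0, 0.2, -1.0]
width: 0.17
```

```bash
python3 - <<'E'
from h import *
st(); s=arm.observe(); T=R.from_rotvec(s["ee_rot"])
pred=s["position"]+T.apply([0,.070,.055-.019])
print(T.as_matrix().round(3),"pred tip",pred.round(4))
out=[]
for n in("side","top","wrist"):
    p=arm.get_image(n); 
    uv=cv2.projectPoints(np.array([pred,s["position"]]),np.array(p["rvec"],float),np.array(p["tvec"],float),p["K"],None)[0].reshape(-1,2)
    print(n,uv.round(1).tolist(),[(round(r["score"],2),(np.array(r["box"])*[640,400,640,400]).round().tolist()) for r in arm.look_for(p,"stylus")[:2]])
    u,v=uv[0].round().astype(int); k=30
    if k<u<640-k and k<v<400-k:
        c=cv2.resize(p["img"][v-k:v+k,u-k:u+k],(380,380),interpolation=cv2.INTER_NEAREST); cv2.circle(c,(190,190),4,(0,0,255),1); out.append(c)
cv2.imwrite("pics/d.png",np.hstack(out[:2])); print(len(out))
E
```

```text
t 13.5 w [0.4139 0.0241 0.1639] f [-0.1263  0.3341  0.1639] F [ 1.   0.2 -1. ] wid 0.17
[[ 0.378  0.926 -0.   ]
 [ 0.926 -0.378  0.001]
 [ 0.001 -0.001 -1.   ]] pred tip [ 0.4787 -0.0023  0.1279]
side [[310.2, 178.4], [336.0, 172.7]] [(0.7, [308.0, 161.0, 50.0, 21.0]), (0.69, [277.0, 311.0, 31.0, 41.0])]
top [[333.7, 202.9], [322.9, 227.1]] [(0.74, [395.0, 200.0, 64.0, 56.0])]
wrist [[307.0, 316.5], [305.3, 253.0]] []
3
```

View pics/d.png

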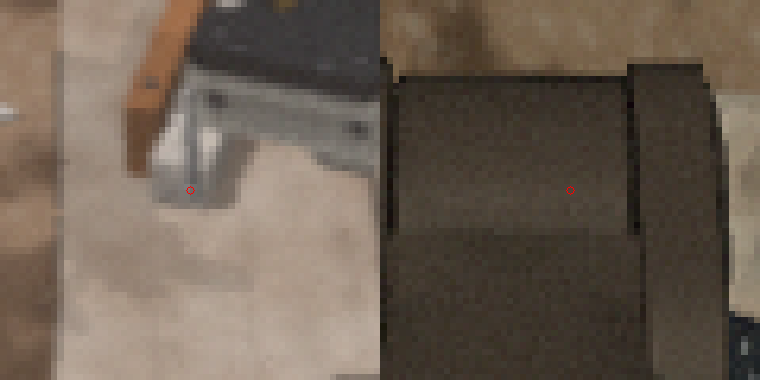

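```bash
python3 - <<'E'
from h import *
r=down(FY+np.pi/2)
for t in([-.012,.020,.075],[-.008,.018,.040]):
    t=np.array(t); print(rel(f2w(t[0]-.070,t[1],t[2]+.036),r))
E
```

```text
(array([-312.4,   80.7,   52.7]), array([ 0.0008, -0.0006, -0.1197]))
(array([-313.9,   84.9,   87.7]), array([ 0.0008, -0.0006, -0.1197]))
```

>>> play_rows(
  motion=[
    [-1,-45,12,0,0.001,0,-0.04],
    [-1,-90,24,0,0.001,0,-0.08],
    [-1,-135,36,0,0.001,0,-0.12],
    [-1,-180,48,0,0.001,0,-0.12],
    [-1,-225,60,0,0.001,0,-0.12],
    [-1,-270,72,0,0.001,0,-0.12],
    [-1,-312,81,10,0.001,0,-0.12],
    [-1,-312,81,35,0.001,0,-0.12],
    [-1,-312,81,53,0.001,0,-0.12],
    [-1,-312,81,53,0.001,0,-0.12],
  ],
)

```text
clock: 14.8
position: [0.3757, -0.2895, 0.1086]
ee_rot: [-2.486, -1.914, 0.003]
force: [-0.3, 0.5, -1.2]
width: 0.168
```

```bash
python3 - <<'E'
from h import *
st(); s=arm.observe(); T=R.from_rotvec(s["ee_rot"])
pred=s["position"]+T.apply([0,.070,.036]); print("tip f",w2f(pred).round(4))
r=down(FY+np.pi/2)
for t in([-.010,.018,.036],): t=np.array(t); print(rel(f2w(t[0]-.070,t[1],t[2]+.036),r))
out=[]
for n in("side","wrist"):
    p=arm.get_image(n)
    u,v=cv2.projectPoints(pred[None],np.array(p["rvec"],float),np.array(p["tvec"],float),p["K"],None)[0].ravel().round().astype(int)
    k=25 if n=="side" else 60
    v0=max(0,min(v-k,400-2*k)); u0=max(0,u-k)
    c=p["img"][v0:v0+2*k,u0:u0+2*k].copy(); f=380/(2*k); c=cv2.resize(c,(380,380),interpolation=cv2.INTER_CUBIC)
    cv2.circle(c,(int((u-u0+.5)*f),int((v-v0+.5)*f)),4,(0,0,255),1); out.append(c)
cv2.imwrite("pics/e.png",np.hstack(out))
E
```

```text
t 14.8 w [ 0.3757 -0.2895  0.1086] f [-0.0827  0.0212  0.1086] F [-0.3  0.5 -1.2] wid 0.168
tip f [-0.0128  0.0213  0.0722]
(array([-3.2,  2.8, 36.5]), array([-0.0046, -0.001 ,  0.001 ]))
```

View pics/e.png

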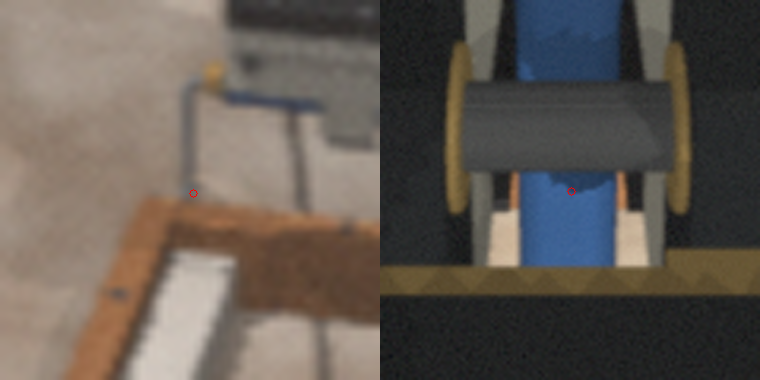

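>>> play_rows(
  motion=[
    [-1,-3,0,12,-0.0046,0,0],
    [-1,-3,0,24,-0.0046,0,0],
    [-1,-3,0,32,-0.0046,0,0],
    [-1,-3,0,35,-0.0046,0,0],
    [-1,-3,0,36.5,-0.0046,0,0],
    [-1,-3,0,37,-0.0046,0,0],
    [-1,-3,0,37,-0.0046,0,0],
  ],
)

```text
clock: 15.6
position: [0.3762, -0.2932, 0.0739]
ee_rot: [2.487, 1.915, 0.004]
force: [-0.7, 0.4, -0.8]
width: 0.168
```

```bash
cat >> h.py <<'E'
def tip():
    s=arm.observe(); T=R.from_rotvec(s["ee_rot"]); p=s["position"]+T.apply([0,.070,.036])
    t=T.as_euler('xyz'); print("tip f",w2f(p).round(4),"F",s["force"].round(2),"t",round(s["clock"],2)); return p
E
python3 -c "
from h import *
tip()"
```

```text
tip f [-0.0111  0.0178  0.0381] F [-0.66  0.4  -0.8 ] t 15.6
```

>>> play_rows(
  motion=[
    [-1,0,0,1.5,0,0,0],
    [-1,0,0,3,0,0,0],
    [-1,0,0,4,0,0,0],
    [-1,0,0,5,0,0,0],
    [-1,0,0,5,0,0,0],
  ],
)

```text
clock: 16.1
position: [0.3761, -0.2931, 0.0687]
ee_rot: [2.487, 1.915, 0.004]
force: [0.1, 0.3, -0.8]
width: 0.171
```

```bash
python3 -c "
from h import *
tip()"
```

```text
tip f [-0.0112  0.0179  0.033 ] F [ 0.11  0.29 -0.8 ] t 16.1
```

>>> play_rows(
  motion=[
    [-1,0,0,1,0,0,0],
    [-1,0,0,1.5,0,0,0],
    [-1,0,0,2,0,0,0],
    [-1,0,0,2,0,0,0],
  ],
)

```text
clock: 16.5
position: [0.3759, -0.2932, 0.0668]
ee_rot: [2.488, 1.915, 0.004]
force: [-2.0, 0.8, 4.4]
width: 0.172
```

```bash
python3 -c "
from h import *
tip()"
```

```text
tip f [-0.0114  0.0178  0.031 ] F [-2.03  0.79  4.45] t 16.5
```

>>> play_rows(
  motion=[
    [-1,0,0,-1.5,0,0,0],
    [-1,0,2,-1.5,0,0,0],
    [-1,0,4,-1.5,0,0,0],
    [-1,0,5,-1.5,0,0,0],
    [-1,0,5,-1.5,0,0,0],
  ],
)

```text
clock: 17.0
position: [0.381, -0.2945, 0.0683]
ee_rot: [2.487, 1.915, 0.004]
force: [-0.0, -0.4, -0.8]
width: 0.171
```

```bash
python3 -c "
from h import *
tip()"
```

```text
tip f [-0.0061  0.0178  0.0325] F [-0.   -0.45 -0.84] t 17.0
```

>>> play_rows(
  motion=[
    [-1,0,1,0,0,0,0],
    [-1,0,2,0,0,0,0],
    [-1,0,3,0,0,0,0],
    [-1,0,3,0,0,0,0],
  ],
)

```text
clock: 17.4
position: [0.3834, -0.295, 0.0682]
ee_rot: [2.488, 1.916, 0.003]
force: [-1.9, 1.6, 0.2]
width: 0.168
```

```bash
python3 -c "
from h import *
tip()"
```

```text
tip f [-0.0037  0.0179  0.0323] F [-1.88  1.64  0.23] t 17.4
```

>>> play_rows(
  motion=[
    [-1,3,-0.3,0,0,0,0],
    [-1,6,-0.3,0,0,0,0],
    [-1,9,-0.3,0,0,0,0],
    [-1,12,-0.3,0,0,0,0],
    [-1,15,-0.3,0,0,0,0],
    [-1,18,-0.3,0,0,0,0],
    [-1,21,-0.3,0,0,0,0],
    [-1,24,-0.3,0,0,0,0],
    [-1,27,-0.3,0,0,0,0],
    [-1,30,-0.3,0,0,0,0],
  ],
)

```text
clock: 18.4
position: [0.3908, -0.2657, 0.0682]
ee_rot: [2.488, 1.916, 0.003]
force: [0.5, 0.2, -0.9]
width: 0.169
```

```bash
python3 -c "
from h import *
tip(); print(rel(f2w(-.0745,.080,.0685),down(FY+np.pi/2)))"
```

```text
tip f [-0.0041  0.0482  0.0323] F [ 0.54  0.18 -0.91] t 18.4
(array([31.9, -0.3, -0.3]), array([ 0.0024, -0.0008,  0.0012]))
```

>>> play_rows(
  motion=[
    [-1,3,0,0,0,0,0],
    [-1,6,0,0,0,0,0],
    [-1,9,0,0,0,0,0],
    [-1,12,0,0,0,0,0],
    [-1,15,0,0,0,0,0],
    [-1,18,0,0,0,0,0],
    [-1,21,0,0,0,0,0],
    [-1,24,0,0,0,0,0],
    [-1,27,0,0,0,0,0],
    [-1,30,0,0,0,0,0],
  ],
)

```text
clock: 19.4
position: [0.3986, -0.2365, 0.0682]
ee_rot: [2.488, 1.916, 0.003]
force: [-0.1, 0.5, -0.6]
width: 0.171
```

```bash
python3 -c "
from h import *
tip(); print(rel(f2w(-.0745,.110,.0685),down(FY+np.pi/2)))"
```

```text
tip f [-0.004   0.0784  0.0324] F [-0.1   0.51 -0.63] t 19.4
(array([31.7, -0.3, -0.3]), array([ 0.0025, -0.0008,  0.0012]))
```

>>> play_rows(
  motion=[
    [-1,3,0,0,0,0,0],
    [-1,6,0,0,0,0,0],
    [-1,9,0,0,0,0,0],
    [-1,12,0,0,0,0,0],
    [-1,15,0,0,0,0,0],
    [-1,18,0,0,0,0,0],
    [-1,21,0,0,0,0,0],
    [-1,24,0,0,0,0,0],
    [-1,27,0,0,0,0,0],
    [-1,30,0,0,0,0,0],
  ],
)

```text
clock: 20.4
position: [0.4063, -0.2072, 0.0682]
ee_rot: [2.488, 1.916, 0.003]
force: [0.5, -0.6, -1.4]
width: 0.171
```

```bash
python3 -c "
from h import *
tip()"
```

```text
tip f [-0.0041  0.1087  0.0324] F [ 0.46 -0.58 -1.43] t 20.4
```

>>> play_rows(
  motion=[
    [-1,3,0,0,0,0,0],
    [-1,6,0,0,0,0,0],
    [-1,9,0,0,0,0,0],
    [-1,12,0,0,0,0,0],
    [-1,15,0,0,0,0,0],
    [-1,18,0,0,0,0,0],
    [-1,21,0,0,0,0,0],
    [-1,24,0,0,0,0,0],
    [-1,27,0,0,0,0,0],
    [-1,30,0,0,0,0,0],
  ],
)

```text
clock: 21.4
position: [0.414, -0.178, 0.0682]
ee_rot: [2.488, 1.916, 0.003]
force: [-0.1, -0.4, -0.4]
width: 0.172
```

>>> play_rows(
  motion=[
    [-1,3,0,0,0,0,0],
    [-1,6,0,0,0,0,0],
    [-1,7,0,0,0,0,0],
    [-1,7,0,0,0,0,0],
    [-1,7,0,0,0,0,0],
  ],
)

```text
clock: 21.9
position: [0.4158, -0.1713, 0.0683]
ee_rot: [2.488, 1.915, 0.003]
force: [0.3, -1.3, -1.4]
width: 0.171
```

```bash
python3 - <<'E'
from h import *
tip()
r=down(np.radians(68.1))
print(rel([.4833,.1953,.150],r), rel([.4833,.1953,.065],r))
E
```

```text
tip f [-0.0041  0.1458  0.0325] F [ 0.31 -1.27 -1.37] t 21.9
(array([371.7, -28.3, -81.5]), array([ 0.0025, -0.0008,  0.1236])) (array([371.7, -28.5,   3.5]), array([ 0.0025, -0.0008,  0.1236]))
```

>>> play_rows(
  motion=[
    [-1,0,0,-30,0.0025,0,0],
    [-1,0,0,-70,0.0025,0,0],
    [-1,40,-3,-95,0.0025,0,0.03],
    [-1,88,-6,-97,0.0025,0,0.06],
    [-1,136,-10,-97,0.0025,0,0.09],
    [-1,184,-14,-97,0.0025,0,0.123],
    [-1,232,-18,-97,0.0025,0,0.123],
    [-1,280,-22,-97,0.0025,0,0.123],
    [-1,328,-25,-97,0.0025,0,0.123],
    [-1,365,-28,-97,0.0025,0,0.123],
  ],
)

```text
clock: 22.9
position: [0.4819, 0.192, 0.1654]
ee_rot: [-2.6, -1.762, -0.002]
force: [0.2, -0.1, -1.5]
width: 0.168
```

```bash
python3 - <<'E'
from h import *
st()
r=down(np.radians(68.1))
print(rel([.4833,.1953,.120],r), rel([.4833,.1953,.065],r)); strip("top")
E
```

```text
t 22.9 w [0.4819 0.192  0.1654] f [-0.1036  0.5138  0.1654] F [ 0.2 -0.1 -1.5] wid 0.168
(array([ 3.5,  0. , 45.4]), array([-0.0001, -0.0015,  0.0026])) (array([  3.5,   0. , 100.4]), array([-0.0001, -0.0015,  0.0026]))
top strip f [-14.   88.9   0. ] [180.6  30.3] ang 0.29
```

Strip is still flush; now lower the stylus into the notches.

>>> play_rows(
  motion=[
    [-1,3.5,0,0,0,0,0.0026],
    [-1,3.5,0,25,0,0,0.0026],
    [-1,3.5,0,50,0,0,0.0026],
    [-1,3.5,0,70,0,0,0.0026],
    [-1,3.5,0,85,0,0,0.0026],
    [-1,3.5,0,94,0,0,0.0026],
    [-1,3.5,0,98,0,0,0.0026],
    [-1,3.5,0,100,0,0,0.0026],
    [-1,3.5,0,101,0,0,0.0026],
    [-1,3.5,0,101,0,0,0.0026],
  ],
)

```text
clock: 23.95
position: [0.4833, 0.1988, 0.0649]
ee_rot: [-2.599, -1.762, -0.001]
force: [-5.7, -9.6, 11.0]
width: 0.172
```

```bash
python3 - <<'E'
from h import *
st(); print(rel([.4833,.1953,.065],down(np.radians(68.1))))
E
```

```text
t 23.95 w [0.4833 0.1988 0.0649] f [-0.1041  0.5208  0.0649] F [-5.7 -9.6 11. ] wid 0.172
(array([-3.3,  1.3, -0.1]), array([-0.001 , -0.0015,  0.0031]))
```

>>> play_rows(
  motion=[
    [-1,-1,0,-4,0,0,0.003],
    [-1,-3,1,-8,0,0,0.003],
    [-1,-3.3,1.3,-8,0,0,0.003],
    [-1,-3.3,1.3,-8,0,0,0.003],
    [-1,-3.3,1.3,-4,0,0,0.003],
    [-1,-3.3,1.3,-1,0,0,0.003],
    [-1,-3.3,1.3,0,0,0,0.003],
    [-1,-3.3,1.3,0,0,0,0.003],
  ],
)

```text
clock: 24.75
position: [0.4831, 0.1952, 0.0645]
ee_rot: [-2.602, -1.758, -0.0]
force: [-0.6, -0.2, -0.1]
width: 0.17
```

```bash
python3 - <<'E'
from h import *
st(); print(rel([.4833,.1953,.064],down(np.radians(68.1))))
E
```

```text
t 24.75 w [0.4831 0.1952 0.0645] f [-0.1034  0.5172  0.0645] F [-0.6 -0.2 -0.1] wid 0.17
(array([0.1, 0.2, 0.5]), array([-0.0014, -0.0009,  0.0001]))
```

>>> play_rows(
  motion=[
    [-1,0,0,0.5,0,0,0],
    [-0.5,0,0,0.5,0,0,0],
    [0,0,0,0.5,0,0,0],
    [1,0,0,0.5,0,0,0],
    [1,0,0,0.5,0,0,0],
    [1,0,0,0.5,0,0,0],
    [1,0,0,0.5,0,0,0],
    [1,0,0,0.5,0,0,0],
    [1,0,0,0.5,0,0,0],
    [1,0,0,0.5,0,0,0],
  ],
)

```text
clock: 25.75
position: [0.4831, 0.1952, 0.064]
ee_rot: [-2.602, -1.758, 0.0]
force: [-0.2, -0.7, 0.1]
width: 0.896
```

>>> play_rows(
  motion=[
    [1,0,0,-15,0,0,0],
    [1,0,0,-50,0,0,0],
    [1,0,0,-95,0,0,0],
    [1,-40,0,-110,0,0,0],
    [1,-85,0,-110,0,0,0],
    [1,-125,0,-110,0,0,0],
    [1,-160,0,-110,0,0,0],
    [1,-160,0,-110,0,0,0],
    [1,-160,0,-110,0,0,0],
  ],
)

```text
clock: 26.65
position: [0.4236, 0.0465, 0.1742]
ee_rot: [-2.602, -1.756, -0.002]
force: [-0.3, -0.0, -0.1]
width: 1.005
```

```bash
python3 - <<'E'
from h import *
st(); strip("top")
p,w=handle("top"); q,_=handle("side")
a=cv2.resize(p["img"][150:260,160:300],(700,550),interpolation=cv2.INTER_CUBIC)
b=cv2.resize(q["img"][200:360,250:390],None,fx=2.5,fy=2.5)
im=np.zeros((550,1050,3),np.uint8); im[:,:700]=a; im[:400,700:1050]=b
cv2.imwrite("pics/f.png",cv2.resize(im,(800,419)))
E
```

```text
t 26.65 w [0.4236 0.0465 0.1742] f [-0.1227  0.3582  0.1742] F [-0.3 -0.  -0.1] wid 1.005
top strip f [-14.2  89.3   0. ] [179.5  30.4] ang -0.01
top handle (array([483.3, 194.9]), array([105.7,  15.9]), -21.73) ztop 0.0932 219
side handle (array([483.3, 196. ]), array([101.9,  14.9]), -22.44) ztop 0.0933 159
```

View pics/f.png

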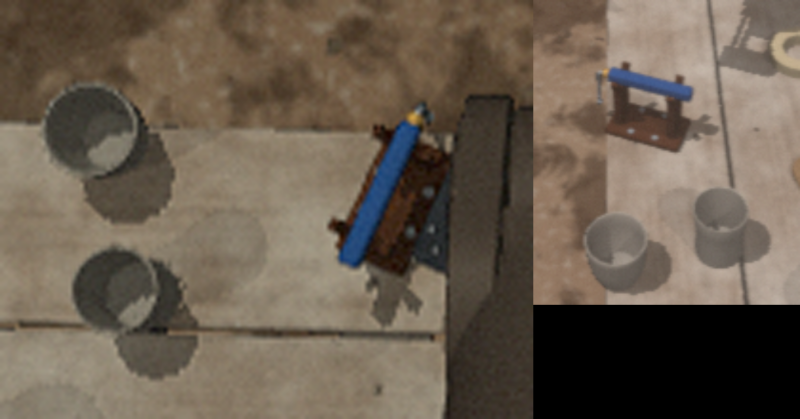

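```bash
python3 -c "
from h import *
print(arm.sign_off())"
```

```text
the job is handed in; nothing more can be done
None
```

The strip is seated in the corner, the joint has been traced, and the stylus is back in its rest. I handed the job in at about 27 s of the 72 s allowed; the sign-off gave no verdict.

- **Strip:** I pushed it square with the open fingers, slid it to the end board, then pressed it against the long board. The last top-camera fit puts its centre at x = -14.2, y = 89.3 mm, square within about 0.01°. Seated is -15, 90, so the difference is within calibration.
- **Trace:** I found the strip's top and the long board's face by light touch. One pass ran from y = 18 to 146 mm at about 3 cm/s, with the ball centre computed at x ≈ -4 mm, z ≈ 32 mm throughout. The ball's position came from the tool pose and was confirmed by the two touches, because the cameras could not resolve it. Contact force stayed small during the pass, so the ball ran very close to the two surfaces or only just touching them.
- **Stylus:** The first lowering was about 3.5 mm off sideways and pressed on a notch flank with about 16 N, so I lifted it, corrected and set it down without load. The final check puts the handle within about 1 mm of where it started, at about the same angle. The picture shows it in both notches.
- **Cups:** They look unmoved in the final picture; I did not measure them. The gripper is open and clear of everything.

One check disagreed: some side-camera fits of the strip were off while the arm or frame blocked the view, so I relied on the top camera.

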